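Check two brass sleeves on the gauge pin

ROBOT

A 6-joint arm with a two-finger parallel gripper is mounted at the origin on the work surface. World frame = base frame: x ahead of the robot, y to its left, z up, the work surface at z = 0. Lengths are in mm, angles in degrees, forces in N, time in s.
With the tool pointing down it reaches from about 300 to 850 mm from the base axis. Payload 4.2 kg.
Tool frame: the origin (TCP) lies at the very end of the fingers, on their centre line; the grasp point (between the pads) lies 19 mm behind it (hold_point_z is the z of the grasp point in the tool frame, in mm); z points along the fingers, y is the direction in which the jaws open and shut (so a half turn about z gives the same grasp; the last joint's range is limited). The gripper opens to 91 mm and grips with 3 to 60 N. Pads are 32 mm wide; open, the fingers measure 118 mm over their backs; the gripper's body (76 mm by 178 mm) begins 60 mm behind the grasp point.
Start: joints at [-77.006, 18.312, 89.639, -0, 72.044, -1.146], TCP at [140.476, -557.593, 213.976] pointing down, gripper open.
Joint ranges: [-177.97, 177.97], [-48.28, 115.42], [12.27, 149.76], [-77.06, 257.06], [2.81, 150.46], [-146.56, 146.56]. Speed limits (degrees/s): [147.25, 147.25, 180, 180, 180, 180].

INTERFACE

Orientations are given as [roll, pitch, yaw] about the fixed x, y, z axes, in that order (R = Rz(yaw) Ry(pitch) Rx(roll)).
In Python, from workcell import state, grab_frame, job_done, hold_point_z gives the robot as it stands. The module is installed in compiled form; this text tells all that it offers.
- The arm moves only by the shell command python3 -m creep 'ROWS' [FORCE]. ROWS is JSON, a list of rows, each a list of 7 numbers: the closure, from 0 (fully open) to 1 (shut), then the shift along the tool's x, y, z in mm, then the turn, a rotation vector about the tool's x, y, z in degrees. A call has 1 to 5 rows; each row shifts and turns the commanded pose from where the row before left it, along the tool's axes as they then stand; what a row does not reach is not made up. A row lasts 1/8 s, in which the tool goes at most 62.5 mm and 10.7 degrees, less where a joint would pass 70% of its speed; a pose out of reach is approached as far as the arm can. A call is refused whole if a number of a shift passes 62.5 or a number of a turn 10.7, either way. A call with a gripper value outside its range is refused whole. The fingers move at their own pace and stop on an object; FORCE is the grip in N (left out, the last holds). Time passes only in rows, so rows that do not move let the fingers close. It gives the time, the measured TCP pose, the force and the opening at its end, in the units of the state.
- state(): the state, without advancing time (a new reading comes with each control period).
- grab_frame(name): name is "scene" or "top" or "wrist"; returns a dict with "frame" (420x560x3 uint8, red, green, blue), "fx", "fy", "cx", "cy" (pixels), "view" (4x4, takes a point from world to camera coordinates). Camera axes: x right, y down, z forward; pixel columns grow to the right and rows downward; lengths in mm; the calibration is good to about 2 mm. The wrist camera is an equidistant fisheye: a pixel r from the principal point sees the ray r / f radians off the axis. A picture is of the moment at which its call begins. There is no depth.
- job_done(): hands the job in, once; it reports no verdict.
The state is a dict: "time_s": time; "qpos": joint angles; "qvel": joint speeds; "effort": joint torques, N m; "ee_pos": TCP position; "ee_rot": TCP orientation; "force": force on the tool from outside, world axes, zero at the start; "torque": the same for the moment, N m; "gripper_width": finger opening in mm.
Only numpy, scipy, OpenCV 4.12 (cv2) and the standard library are available. Lean on these libraries where they do the work, as an engineer would, in place of code of your own. Each camera call takes 0.05 s, during which the arm holds its last target.

TASK

On this jeweller's bench, sort the two bored brass sleeves by the upright steel gauge pin. The sleeve whose bore is wide enough goes over the pin, right down until it sits flat on the gauge's base, and is left there; the sleeve whose bore is too small for the pin goes into the wooden tray.

Things in the scene. Friction and masses are not known exactly. Their poses are not given: they have to be found in the camera images.
- sleeve_wide: Plain brass tube that fits the pin: outer diameter 40 mm, bore 28 mm right through, 45 mm tall, about 0.25 kg, standing upright on the bench. Origin at the centre of its underside, z up along the bore.
- sleeve_narrow: Plain brass tube too tight for the pin: the same outer diameter 40 mm and height 45 mm, but a bore of only 12 mm, about 0.43 kg, standing upright on the bench. Origin at the centre of its underside, z up along the bore. (A third brass cylinder of the same outside size has no hole at all: it is a bystander and not part of the job.)
- gauge: Fixed steel gauge: a dark round base 84 mm across and 12 mm thick with an upright bright pin 20 mm in diameter in its centre. The pin's top is 72 mm above the bench; its uppermost 20 mm taper to 8 mm across. Origin at the centre of the base's underside on the bench, z up along the pin.
- tray: Fixed open wooden tray, 200 mm (its x) by 160 mm (its y) outside, 35 mm tall; walls and floor 8 mm thick. Origin at the centre of its underside on the bench; turned by up to about 17 degrees.
Things that resemble listed ones, but are neither listed nor needed, are in the scene too. What is shaped like the gauge but blue or green is not meant.

How it is judged:
By the outcome, as a careful person would: the job done as asked, in the order asked, and still so for the second after the job is handed in, with the robot touching nothing.
It also fails if it takes over 54 s, if anything falls off the work surface, if the arm or the gripper's body presses on something with over 40 N, if the wrist force passes 120 N, or if a joint passes its speed limit or range.

## Working session

There is one attempt and no reset: what is moved stays moved. The work goes in short steps, Python scripts to look and compute and a shell command to move; the robot and the scene stay as the last step left them, time stands still between calls to the robot, and variables do not carry over. Pictures are saved under pics/ and viewed, and the job is handed in when it is done.

```bash
mkdir -p pics; cat > h.py <<'E'
import numpy as np,cv2
from workcell import state,grab_frame,hold_point_z
def snap(n,out):
    f=grab_frame(n); np.savez('pics/'+out+'.npz',**f); cv2.imwrite('pics/'+out+'.png',f['frame'][:,:,::-1]); return f
def ray(f,u,v):
    V=np.array(f['view'],float);R=V[:3,:3];t=V[:3,3]
    d=np.array([(u-f['cx'])/f['fx'],(v-f['cy'])/f['fy'],1.])
    return -R.T@t, R.T@d
def plane(f,u,v,z):
    o,d=ray(f,u,v); return o+d*(z-o[2])/d[2]
E
python3 - <<'E'
from h import *
for n in ['scene','top','wrist']:
    f=snap(n,n+'0'); print(n,f['fx'],f['cx'],f['cy'],np.round(f['view'],3).tolist())
s=state();print(s,hold_point_z)
E
```

```text
scene 466.6524516244084 279.7168607197153 206.98247091588217 [[0.806, 0.592, -0.014, -459.288], [0.326, -0.463, -0.824, -125.488], [-0.494, 0.66, -0.566, 1373.497], [0.0, 0.0, 0.0, 1.0]]
top 435.3892352135792 272.56308194272026 209.89486131043012 [[0.037, -0.999, 0.001, 46.568], [-0.978, -0.036, -0.203, 551.413], [0.203, 0.006, -0.979, 1214.894], [0.0, 0.0, 0.0, 1.0]]
wrist 325.19226210127806 283.42751930471013 214.56744147395804 [[0.245, -0.97, -0.001, -573.836], [-0.936, -0.236, 0.263, -29.731], [-0.255, -0.063, -0.965, 389.768], [0.0, 0.0, 0.0, 1.0]]
{'time_s': 0.15, 'qpos': array([-7.70076864e+01,  1.83425077e+01,  8.96898260e+01, -1.10187187e-03,
        7.20426548e+01, -1.14696904e+00]), 'qvel': array([ 0.01987794, -0.17893275, -0.24731586, -0.02040672, -0.05438773,
        0.02775067]), 'effort': array([-2.42893011e-04, -4.12773013e+01, -2.32154864e+01,  7.26973847e-02,
        4.33892815e-02, -9.32863190e-05]), 'ee_pos': array([ 140.36233272, -557.22374531,  213.32417025]), 'ee_rot': array([-1.79925005e+02, -4.53509025e-04,  1.41396227e+01]), 'force': array([ 0.28144561, -0.17083061, -0.21243568]), 'torque': array([-0.02601118, -0.01962131,  0.03661888]), 'gripper_width': 91.00365978853281} -18.8
```

View pics/scene0.png

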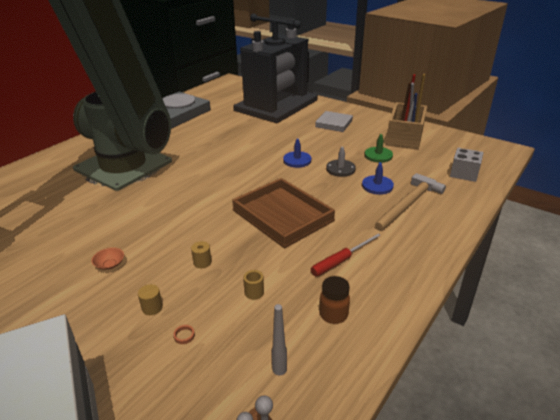

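View pics/top0.png

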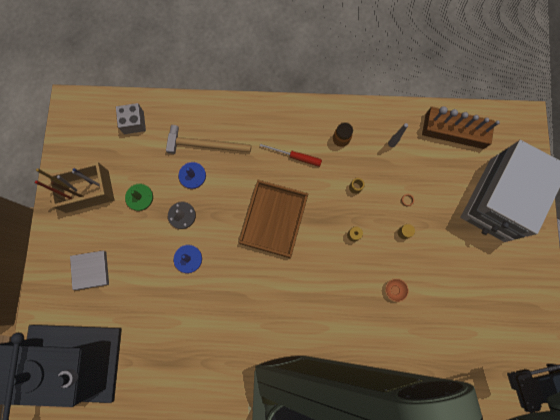

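View pics/wrist0.png

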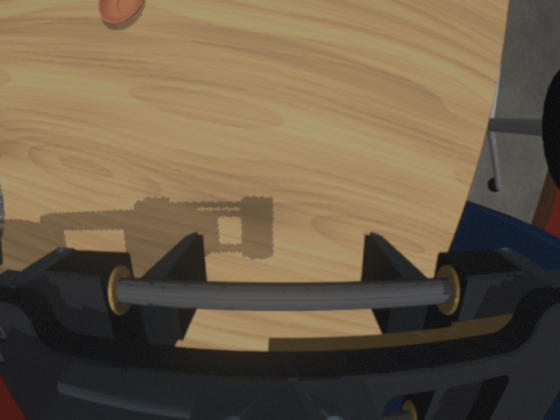

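The scene view shows the sleeves at about (254,285) wide, (201,254) narrow and (150,300) solid, with the steel gauge at (341,165). In the top view they are at (357,186), (355,234) and (406,231), the gauge at (181,215) and the tray at (273,219). I'll zoom in and measure.

```bash
python3 - <<'E'
from h import *
t=dict(np.load('pics/top0.npz')); im=t['frame'][:,:,::-1]
s=dict(np.load('pics/scene0.npz')); im2=s['frame'][:,:,::-1]
a=cv2.resize(im[165:265,330:430],(400,400),interpolation=cv2.INTER_CUBIC)
b=cv2.resize(im[165:265,140:240],(400,400),interpolation=cv2.INTER_CUBIC)
c=cv2.resize(im2[235:315,125:275],(450,240)); d=cv2.resize(im2[130:200,280:400],(350,200))
o=np.zeros((600,800,3),np.uint8);o[:400,:400]=a;o[:400,400:]=b
o=o[:600];o[400:600,:375]=cv2.resize(im2[235:315,125:275],(375,200));o[400:600,400:743]=cv2.resize(im2[130:200,280:400],(343,200))
cv2.imwrite('pics/zoom0.png',o)
for n,(u,v),z in [('wide',(357,184),45),('nar',(355,233),45),('sol',(406,230),45),('gauge',(181,215),12),('tray',(273,219),8)]:
    print(n,plane(t,u,v,z).round(1))
for n,(u,v),z in [('wide',(254,278),45),('nar',(201,247),45),('gauge',(341,167),12)]:
    print(n,plane(s,u,v,z).round(1))
E
```

```text
wide [ 639.9 -182.1   45. ]
nar [ 491.8 -175.9   45. ]
sol [ 506.2 -324.8   45. ]
gauge [532.7 342.5  12. ]
tray [531.4  64.8   8. ]
wide [ 649.  -190.6   45. ]
nar [ 498.7 -181.8   45. ]
gauge [541.  332.2  12. ]
```

View pics/zoom0.png

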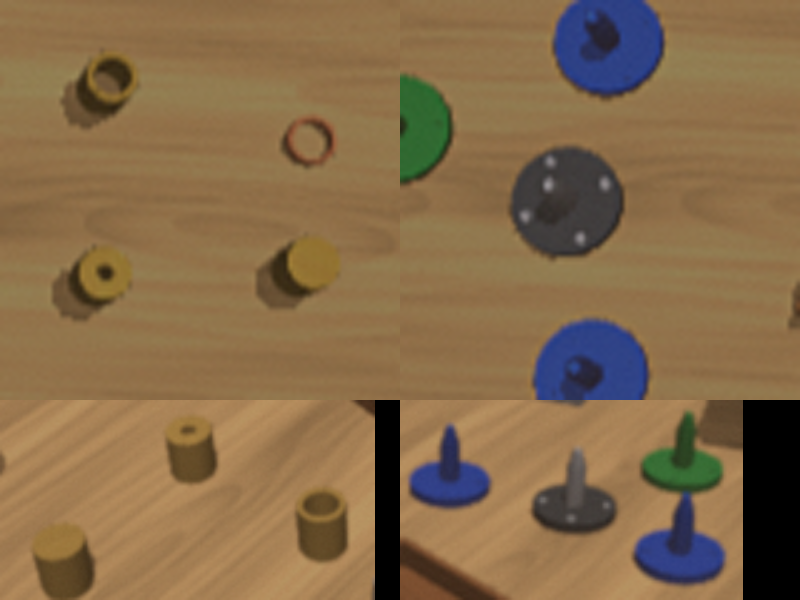

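```bash
python3 - <<'E'
from h import *
t=dict(np.load('pics/top0.npz')); s=dict(np.load('pics/scene0.npz'))
def blob(f,lo,hi,box,z,kern=0):
    x0,y0,x1,y1=box; hsv=cv2.cvtColor(f['frame'],cv2.COLOR_RGB2HSV)[y0:y1,x0:x1]
    m=cv2.inRange(hsv,np.array(lo),np.array(hi)); m=cv2.morphologyEx(m,cv2.MORPH_OPEN,np.ones((2,2)))
    c=max(cv2.findContours(m,0,1)[0],key=cv2.contourArea); c=cv2.convexHull(c)
    e=cv2.fitEllipse(c); u,v=e[0]; print(box,np.round(e[0],1)+[x0,y0],np.round(e[1],1),plane(f,u+x0,v+y0,z).round(1))
for b in [(340,170,372,200),(340,218,372,250),(390,215,425,245)]:
    blob(t,(18,130,90),(30,255,255),b,45)
blob(t,(0,0,0),(180,70,110),(160,195,205,240),12)
blob(s,(0,0,0),(180,70,110),(320,158,362,180),10)
hsv=cv2.cvtColor(t['frame'],cv2.COLOR_RGB2HSV); print(hsv[184,345:370].tolist()); print(hsv[233,345:370:2].tolist())
E
```

```text
(340, 170, 372, 200) [358.8 184.6] [12.8 13.6] [ 638.3 -187.4   45. ]
(340, 218, 372, 250) [357.  233.8] [13.1 14. ] [ 489.7 -181.6   45. ]
(390, 215, 425, 245) [409.  231.1] [12.8 14.3] [ 503.3 -333.5   45. ]
(160, 195, 205, 240) [182.1 216. ] [26.1 27.2] [529.8 339.1  12. ]
(320, 158, 362, 180) [341.5 167.2] [18.3 27.5] [541.2 335.   10. ]
[[20, 114, 146], [21, 111, 149], [21, 111, 149], [21, 110, 150], [20, 114, 125], [19, 137, 69], [20, 174, 72], [19, 170, 141], [19, 155, 115], [16, 125, 112], [16, 126, 115], [17, 129, 109], [16, 130, 100], [18, 144, 78], [19, 157, 60], [19, 155, 56], [17, 144, 55], [19, 183, 67], [20, 172, 139], [20, 140, 144], [21, 111, 147], [20, 110, 146], [20, 114, 148], [20, 114, 146], [20, 110, 146]]
[[17, 127, 114], [17, 134, 84], [18, 164, 76], [20, 168, 150], [20, 168, 146], [17, 156, 59], [19, 159, 56], [20, 167, 145], [20, 169, 146], [20, 117, 146], [20, 113, 147], [20, 116, 145], [19, 115, 148]]
```

```bash
python3 -m creep '[[0,0,0,0,0,0,7],[0,0,0,0,0,0,7.1],[0,50,-37,0,0,0,0],[0,50,-37,0,0,0,0],[0,50,-37,0,0,0,0]]'; python3 -m creep '[[0,50,-37,0,0,0,0],[0,50,-37,0,0,0,0],[0,50,-37,0,0,0,0],[0,50,-37,0,0,0,0],[0,50,-37,0,0,0,0]]'; python3 -m creep '[[0,50,-37,0,0,0,0],[0,50,-37,0,0,0,0],[0,0,0,0,0,0,0],[0,0,0,0,0,0,0]]'
python3 - <<'E'
from h import *
f=snap('wrist','w1'); print(state()['ee_pos'],state()['ee_rot'])
E
```

```text
time_s: 0.78
ee_pos: [291.5, -445.3, 213.7]
ee_rot: [-180.0, 0.0, -0.0]
force: [0.1, -0.6, -0.1]
gripper_width: 91.3
time_s: 1.4
ee_pos: [541.6, -259.8, 213.7]
ee_rot: [180.0, 0.0, 0.1]
force: [-0.0, -0.8, -0.2]
gripper_width: 91.4
time_s: 1.9
ee_pos: [639.7, -187.2, 213.3]
ee_rot: [180.0, 0.1, 0.1]
force: [0.8, -0.4, -0.5]
gripper_width: 91.3
[ 639.33458126 -187.7954914   213.61002792] [1.79989571e+02 7.29154805e-02 6.65954283e-03]
```

View pics/w1.png

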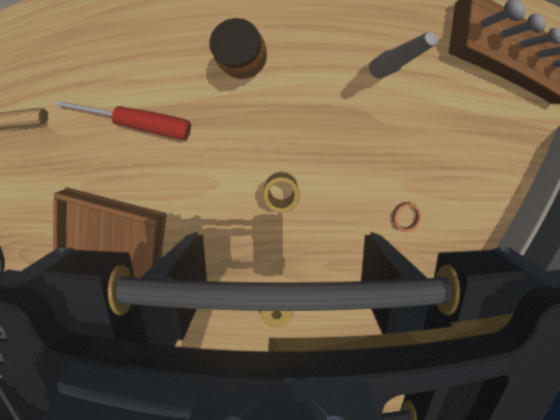

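The wrist view shows the wide sleeve's ring at about (281,192), with the tips at about (200,240) and (368,240). Next I'll fit the ring.

```bash
cat >> h.py <<'E'
def wray(f,u,v):
    V=np.array(f['view'],float);R=V[:3,:3];t=V[:3,3]
    x,y=(u-f['cx'])/f['fx'],(v-f['cy'])/f['fy'];r=np.hypot(x,y)+1e-9
    d=np.array([np.sin(r)*x/r,np.sin(r)*y/r,np.cos(r)]); return -R.T@t,R.T@d
def wplane(f,u,v,z):
    o,d=wray(f,u,v); return o+d*(z-o[2])/d[2]
E
python3 - <<'E'
from h import *
f=dict(np.load('pics/w1.npz'))
x0,y0,x1,y1=250,165,315,225
hsv=cv2.cvtColor(f['frame'],cv2.COLOR_RGB2HSV)[y0:y1,x0:x1]
m=cv2.inRange(hsv,np.array((18,140,90)),np.array((30,255,255)))
m=cv2.morphologyEx(m,cv2.MORPH_CLOSE,np.ones((3,3)))
c=max(cv2.findContours(m,0,1)[0],key=cv2.contourArea)
# undistort contour onto z=45 plane and fit circle
p=np.array([wplane(f,u+x0,v+y0,45)[:2] for u,v in c[:,0]],np.float32)
print(cv2.minEnclosingCircle(p),cv2.fitEllipse(p))
g=np.hstack([cv2.resize(f['frame'][y0:y1,x0:x1,::-1],None,fx=6,fy=6),cv2.cvtColor(cv2.resize(m,None,fx=6,fy=6),8)]);cv2.imwrite('pics/w1z.png',g)
# two-finger reference: narrow
E
```

```text
Traceback (most recent call last):
ValueError: max() iterable argument is empty
```

```bash
python3 - <<'E'
from h import *
f=dict(np.load('pics/w1.npz'))
x0,y0,x1,y1=250,165,315,225
hsv=cv2.cvtColor(f['frame'],cv2.COLOR_RGB2HSV); print(hsv[192,258:304:1].tolist()); print(hsv[170:215,281].tolist())
cv2.imwrite('pics/w1z.png',cv2.resize(f['frame'][y0:y1,x0:x1,::-1],None,fx=8,fy=8,interpolation=2))
E
```

```text
[[17, 104, 133], [17, 105, 133], [17, 103, 134], [17, 104, 133], [17, 110, 132], [19, 125, 135], [20, 134, 156], [19, 135, 166], [19, 134, 167], [20, 135, 155], [20, 132, 116], [20, 118, 95], [20, 103, 119], [20, 98, 159], [20, 97, 174], [20, 95, 175], [20, 96, 176], [20, 97, 176], [20, 94, 176], [20, 98, 175], [20, 96, 175], [19, 97, 176], [20, 98, 174], [20, 98, 172], [19, 100, 161], [18, 102, 140], [17, 102, 132], [17, 107, 133], [17, 104, 132], [17, 104, 132], [17, 105, 133], [17, 106, 132], [17, 105, 131], [17, 105, 122], [18, 110, 102], [20, 126, 101], [19, 132, 135], [20, 134, 158], [20, 134, 164], [20, 133, 163], [20, 128, 158], [20, 111, 151], [20, 99, 168], [20, 97, 176], [20, 97, 176], [20, 97, 174]]
[[19, 101, 170], [19, 102, 147], [20, 111, 113], [19, 116, 92], [20, 125, 86], [19, 125, 88], [19, 122, 100], [20, 130, 131], [20, 133, 161], [20, 133, 171], [20, 135, 166], [20, 132, 154], [18, 121, 137], [17, 108, 132], [17, 104, 133], [17, 107, 134], [16, 103, 136], [17, 104, 137], [18, 100, 145], [20, 96, 160], [21, 96, 165], [20, 99, 168], [20, 98, 172], [19, 99, 175], [19, 98, 174], [19, 100, 173], [18, 100, 174], [18, 102, 172], [18, 103, 164], [18, 107, 129], [19, 117, 98], [19, 119, 88], [19, 120, 87], [19, 125, 86], [19, 119, 88], [20, 125, 86], [20, 126, 85], [20, 126, 99], [20, 132, 133], [20, 136, 163], [20, 134, 169], [20, 136, 163], [19, 131, 154], [19, 113, 142], [17, 107, 136]]
```

View pics/w1z.png

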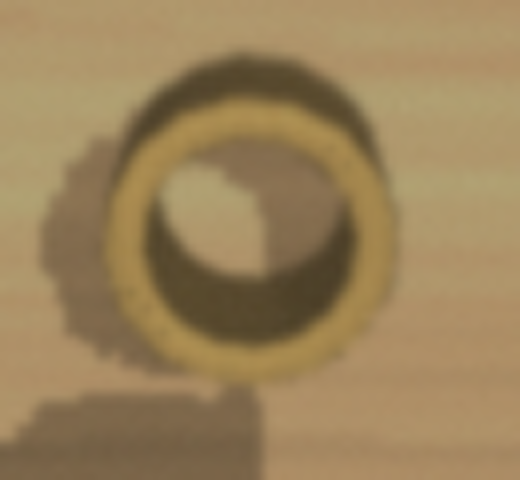

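```bash
cat >> h.py <<'E'
def ring(f,box,z,lo=(18,124,125),wr=True):
    x0,y0,x1,y1=box
    hsv=cv2.cvtColor(f['frame'],cv2.COLOR_RGB2HSV)[y0:y1,x0:x1]
    m=cv2.inRange(hsv,np.array(lo),np.array((22,255,255)))
    m=cv2.morphologyEx(m,cv2.MORPH_CLOSE,np.ones((3,3)))
    c=max(cv2.findContours(m,0,1)[0],key=cv2.contourArea); c=cv2.convexHull(c)
    p=np.array([wplane(f,u+x0,v+y0,z)[:2] for u,v in c[:,0]],np.float32)
    return cv2.minEnclosingCircle(p),cv2.fitEllipse(p)
E
python3 - <<'E'
from h import *
f=dict(np.load('pics/w1.npz'))
print(ring(f,(250,165,315,225),45)); print(wplane(f,281.2,194.7,45))
V=f['view']; p=np.array([639.5,-187.5,213.5,1]);q=V@p;r=np.hypot(q[0],q[1]);th=np.arctan2(r,q[2]);print('tcp px',f['cx']+f['fx']*th*q[0]/r,f['cy']+f['fx']*th*q[1]/r)
E
```

```text
(((642.7813110351562, -183.94374084472656), 19.348833084106445), ((642.87451171875, -183.86459350585938), (38.161705017089844, 38.47832107543945), 69.11490631103516))
[ 642.90595814 -184.48832041   45.        ]
tcp px 284.7537953871393 261.6390255372935
```

```bash
python3 -m creep '[[0,3.5,-3,50,0,0,0],[0,0,0,60,0,0,0],[0,0,0,50,0,0,0],[0,0,0,30,0,0,0],[0,0,0,14,0,0,0]]'; python3 -m creep '[[0,0,0,0,0,0,0],[0,0,0,0,0,0,0],[0.5,0,0,0,0,0,0],[0.7,0,0,0,0,0,0],[0.7,0,0,0,0,0,0]]' 25;python3 -m creep '[[0.8,0,0,0,0,0,0],[0.8,0,0,0,0,0,0],[0.8,0,0,0,0,0,0]]' 25
```

```text
time_s: 2.58
ee_pos: [641.7, -185.3, 8.5]
ee_rot: [-180.0, 0.2, -0.1]
force: [0.4, -0.6, 0.3]
gripper_width: 91.3
time_s: 3.2
ee_pos: [643.9, -184.2, 10.4]
ee_rot: [180.0, -0.0, 0.0]
force: [-1.1, 0.5, 0.3]
gripper_width: 64.1
time_s: 3.58
ee_pos: [643.7, -184.3, 9.9]
ee_rot: [180.0, 0.0, 0.0]
force: [-0.5, 0.3, -0.4]
gripper_width: 39.0
```

```bash
python3 -m creep '[[0.8,0,0,-25,0,0,0],[0.8,0,0,-50,0,0,0],[0.8,0,0,-50,0,0,0],[0.8,0,0,-25,0,0,0],[0.8,-17,-50,0,0,0,0]]' 25; python3 -m creep '[[0.8,-17,-52,0,0,0,0],[0.8,-17,-52,0,0,0,0],[0.8,-17,-52,0,0,0,0],[0.8,-17,-52,0,0,0,0],[0.8,-17,-52,0,0,0,0]]';python3 -m creep '[[0.8,-17,-52,0,0,0,0],[0.8,-17,-52,0,0,0,0],[0.8,-17,-52,0,0,0,0],[0.8,-17,-52,0,0,0,0],[0.8,-17,-52,0,0,0,0]]';python3 -m creep '[[0.8,0,0,0,0,0,0],[0.8,0,0,0,0,0,0],[0.8,0,0,0,0,0,0],[0.8,0,0,0,0,0,0]]'
python3 - <<'E'
from h import *
f=snap('wrist','w2');f=snap('top','t2'); print(state()['ee_pos'],state()['ee_rot'])
E
```

```text
time_s: 4.2
ee_pos: [628.8, -136.6, 162.0]
ee_rot: [179.9, -0.4, -0.2]
force: [0.6, 1.8, -3.0]
gripper_width: 39.3
time_s: 4.82
ee_pos: [540.3, 127.2, 159.4]
ee_rot: [180.0, 0.1, 0.0]
force: [1.0, 0.2, -2.6]
gripper_width: 39.5
time_s: 5.45
ee_pos: [455.2, 386.9, 159.3]
ee_rot: [179.9, 0.0, 0.0]
force: [0.9, 0.8, -3.6]
gripper_width: 39.3
time_s: 5.95
ee_pos: [456.8, 384.5, 159.9]
ee_rot: [180.0, 0.0, -0.1]
force: [0.2, -0.5, -2.8]
gripper_width: 39.5
[456.7128687  384.85313928 159.98206276] [ 1.79993554e+02 -3.94872851e-03 -3.52180332e-02]
```

View pics/w2.png

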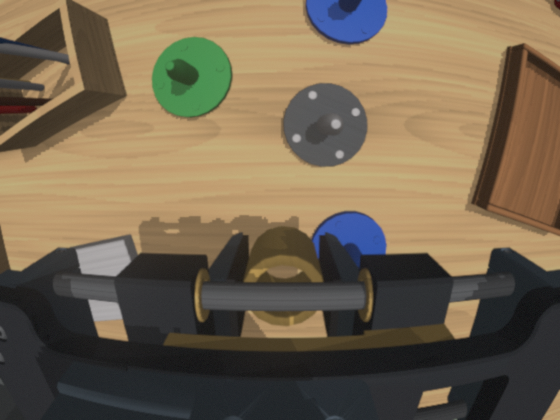

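The gauge's dark base is centred at about (325,124), with the pin tip at (337,124), and the sleeve is held between the pads. Next I'll measure the gauge and the sleeve's in-hand position.

```bash
python3 - <<'E'
from h import *
f=dict(np.load('pics/w2.npz'))
x0,y0,x1,y1=270,70,380,175
hsv=cv2.cvtColor(f['frame'],cv2.COLOR_RGB2HSV)[y0:y1,x0:x1]
m=cv2.inRange(hsv,np.array((0,0,0)),np.array((180,75,120)))
c=cv2.convexHull(max(cv2.findContours(cv2.morphologyEx(m,cv2.MORPH_OPEN,np.ones((3,3))),0,1)[0],key=cv2.contourArea))
p=np.array([wplane(f,u+x0,v+y0,12)[:2] for u,v in c[:,0]],np.float32)
print(cv2.minEnclosingCircle(p),cv2.fitEllipse(p))
print('tip',wplane(f,337,124,72))
a=cv2.resize(f['frame'][y0:y1,x0:x1,::-1],None,fx=4,fy=4,interpolation=2)
b=cv2.resize(f['frame'][220:340,230:340,::-1],(400,420),interpolation=2)
cv2.imwrite('pics/w2z.png',np.hstack([cv2.resize(a,(400,420)),b]))
E
```

```text
((534.5043334960938, 343.9507141113281), 41.45833969116211) ((534.56005859375, 344.06414794921875), (82.04093170166016, 82.62189483642578), 13.692645072937012)
tip [534.42876304 342.51145572  72.        ]
```

View pics/w2z.png

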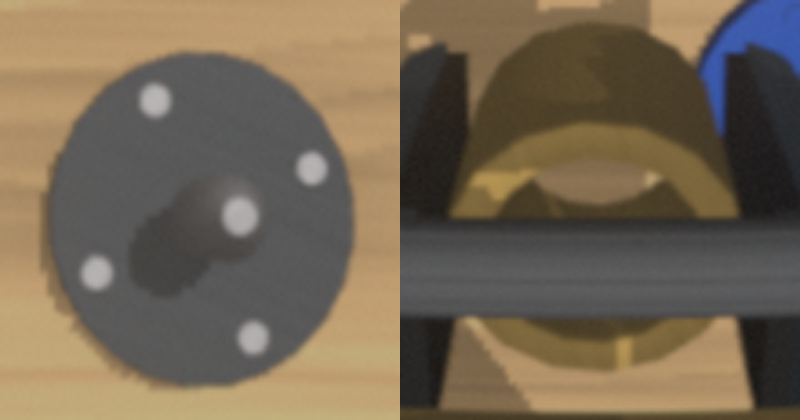

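```bash
python3 - <<'E'
from h import *
f=dict(np.load('pics/w2.npz'))
a=wplane(f,285,255.1,195);b=wplane(f,285,325.7,195);print(a,b,(a+b)/2)
E
```

```text
[474.9358428  384.29312393 195.        ] [436.62007802 384.24376015 195.        ] [455.77796041 384.26844204 195.        ]
```

```bash
python3 -m creep '[[0.8,39,20.5,0,0,0,0],[0.8,39.5,21,0,0,0,0],[0.8,0,0,40,0,0,0],[0.8,0,0,25,0,0,0],[0.8,0,0,0,0,0,0]]'; python3 -m creep '[[0.8,0,0,0,0,0,0],[0.8,0,0,0,0,0,0]]'
python3 - <<'E'
from h import *
f=snap('wrist','w3');g=snap('scene','s3'); print(state()['ee_pos'],state()['force'])
im=np.zeros((420,800,3),np.uint8)
im[:, :400]=cv2.resize(f['frame'][200:340,215:350,::-1],(400,420)); im[:,400:]=cv2.resize(g['frame'][95:200,290:390,::-1],(400,420))
cv2.imwrite('pics/z3.png',im)
E
```

```text
time_s: 6.68
ee_pos: [533.7, 342.8, 92.7]
ee_rot: [179.8, 0.3, -0.0]
force: [-0.2, -0.7, -1.8]
gripper_width: 39.2
time_s: 6.92
ee_pos: [535.7, 344.8, 96.6]
ee_rot: [-179.9, -0.2, 0.0]
force: [-0.9, -0.1, -2.3]
gripper_width: 39.6
[535.35140317 344.63268535  96.19222914] [ 0.35763397  0.46345975 -3.40519581]
```

View pics/z3.png

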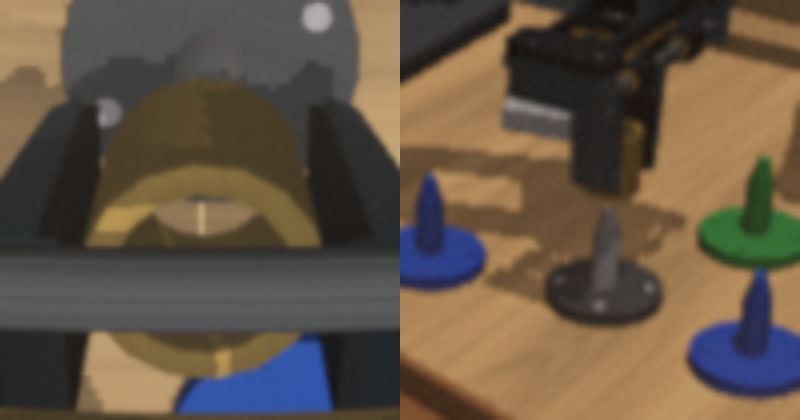

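The sleeve sits directly above the pin in both views, so I'm lowering it in stages and watching the force.

```bash
python3 -m creep '[[0.8,0,1,8,0,0,0],[0.8,0,0,8,0,0,0],[0.8,0,0,8,0,0,0],[0.8,0,0,6,0,0,0],[0.8,0,0,0,0,0,0]]'
```

```text
time_s: 7.65
ee_pos: [534.5, 342.9, 64.1]
ee_rot: [179.9, 0.1, 0.0]
force: [0.1, -0.4, -2.2]
gripper_width: 39.3
```

```bash
python3 -m creep '[[0.8,0,0,8,0,0,0],[0.8,0,0,8,0,0,0],[0.8,0,0,8,0,0,0],[0.8,0,0,6,0,0,0],[0.8,0,0,0,0,0,0]]'; python3 -m creep '[[0.8,0,0,4,0,0,0],[0.8,0,0,3,0,0,0],[0.8,0,0,0,0,0,0],[0.8,0,0,0,0,0,0]]'
```

```text
time_s: 8.28
ee_pos: [534.5, 342.9, 34.2]
ee_rot: [180.0, 0.1, 0.0]
force: [0.5, 0.5, -3.5]
gripper_width: 39.1
time_s: 8.78
ee_pos: [534.9, 343.2, 28.0]
ee_rot: [-180.0, -0.0, 0.0]
force: [0.0, -0.2, -2.1]
gripper_width: 39.1
```

```bash
python3 -m creep '[[0.8,0,0,2.5,0,0,0],[0.8,0,0,2.5,0,0,0],[0.8,0,0,0,0,0,0]]'; python3 -m creep '[[0.8,0,0,0.7,0,0,0],[0.8,0,0,0,0,0,0]]'
```

```text
time_s: 9.15
ee_pos: [534.6, 343.0, 22.6]
ee_rot: [180.0, 0.0, 0.0]
force: [-0.5, -0.1, -2.3]
gripper_width: 38.9
time_s: 9.4
ee_pos: [534.8, 343.1, 22.2]
ee_rot: [180.0, -0.0, 0.0]
force: [0.5, 0.1, -2.6]
gripper_width: 38.7
```

```bash
python3 -m creep '[[0.8,0,0,0.8,0,0,0],[0.8,0,0,0,0,0,0]]'; python3 -m creep '[[0.4,0,0,0,0,0,0],[0.2,0,0,0,0,0,0],[0,0,0,0,0,0,0],[0,0,0,0,0,0,0],[0,0,0,0,0,0,0]]';python3 -m creep '[[0,0,0,-20,0,0,0],[0,0,0,-50,0,0,0],[0,0,0,-60,0,0,0],[0,0,0,0,0,0,0]]'
python3 - <<'E'
from h import *
f=snap('wrist','w4');g=snap('scene','s4'); print(state()['ee_pos'],state()['force'])
im=np.zeros((420,800,3),np.uint8)
im[:, :400]=cv2.resize(f['frame'][120:260,215:350,::-1],(400,420)); im[:,400:]=cv2.resize(g['frame'][95:200,290:390,::-1],(400,420))
cv2.imwrite('pics/z4.png',im)
E
```

```text
time_s: 9.65
ee_pos: [534.9, 343.2, 21.9]
ee_rot: [-180.0, -0.0, 0.0]
force: [0.0, -0.8, 1.2]
gripper_width: 39.3
time_s: 10.28
ee_pos: [534.9, 343.2, 21.4]
ee_rot: [180.0, -0.0, 0.0]
force: [-0.1, 0.9, -0.3]
gripper_width: 86.5
time_s: 10.78
ee_pos: [537.8, 345.0, 157.4]
ee_rot: [-179.6, -0.6, 0.0]
force: [-0.2, 0.2, 0.8]
gripper_width: 91.1
[534.8342032  343.18209978 151.94608098] [-1.37330305 -0.18622212 -0.79549915]
```

View pics/z4.png

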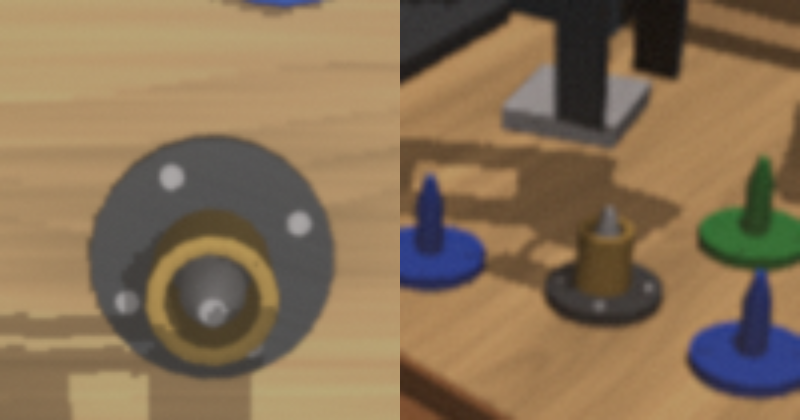

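The wide sleeve sits flat on the gauge base with the pin tip showing through. Next is the narrow sleeve.

```bash
python3 -m creep '[[0,-4,52,-10,0,0,0],[0,-4,52,-10,0,0,0],[0,-4,52,-10,0,0,0],[0,-4,52,-10,0,0,0],[0,-4,52,-10,0,0,0]]'; python3 -m creep '[[0,-4,52,-10,0,0,0],[0,-4,52,0,0,0,0],[0,-4,52,0,0,0,0],[0,-4,52,0,0,0,0],[0,-4,52,0,0,0,0]]'; python3 -m creep '[[0,0,0,0,0,0,0],[0,0,0,0,0,0,0],[0,0,0,0,0,0,0]]'
python3 - <<'E'
from h import *
f=snap('wrist','w5'); print(state()['ee_pos'])
E
```

```text
time_s: 11.5
ee_pos: [513.6, 81.4, 199.7]
ee_rot: [180.0, 0.2, 0.1]
force: [1.3, -0.4, -0.6]
gripper_width: 91.2
time_s: 12.12
ee_pos: [493.9, -178.1, 209.5]
ee_rot: [-179.9, 0.2, 0.0]
force: [-0.9, 1.2, -0.7]
gripper_width: 91.2
time_s: 12.5
ee_pos: [495.0, -175.5, 210.8]
ee_rot: [-180.0, 0.1, 0.1]
force: [-0.0, -0.5, 0.5]
gripper_width: 91.2
[ 495.18118502 -175.4914406   211.06751571]
```

View pics/w5.png

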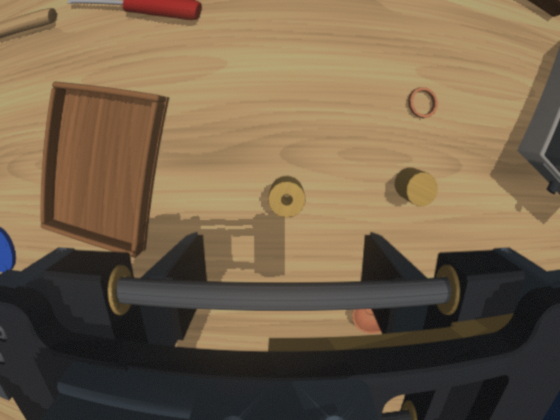

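The narrow sleeve is at about (287,199). The tray spans (42–167, 82–255), turned slightly.

```bash
python3 - <<'E'
from h import *
f=dict(np.load('pics/w5.npz'))
print(ring(f,(255,170,320,228),45)); print(wplane(f,287.5,199.5,45))
q=np.array([wplane(f,u,v,35) for u,v in [(54,83),(168,96),(135,255),(42,226)]]); print(q.round(0), q.mean(0))
E
```

```text
(((494.0439453125, -178.0809783935547), 19.529186248779297), ((494.0486755371094, -177.97703552246094), (38.33867263793945, 38.6282844543457), 25.562700271606445))
[ 493.67194902 -179.30990384   45.        ]
[[645. 113.  35.]
 [608. -49.  35.]
 [422.   9.  35.]
 [457. 158.  35.]] [532.93069775  57.72436691  35.        ]
```

```bash
python3 -m creep '[[0,-1.2,2.8,50,0,0,0],[0,0,0,60,0,0,0],[0,0,0,50,0,0,0],[0,0,0,28,0,0,0],[0,0,0,13.5,0,0,0]]'; python3 -m creep '[[0,0,0,0,0,0,0],[0,0,0,0,0,0,0],[0.5,0,0,0,0,0,0],[0.7,0,0,0,0,0,0],[0.8,0,0,0,0,0,0]]' 30;python3 -m creep '[[0.8,0,0,0,0,0,0],[0.8,0,0,0,0,0,0],[0.8,0,0,0,0,0,0]]' 30
```

```text
time_s: 13.18
ee_pos: [493.4, -178.4, 8.5]
ee_rot: [-179.9, 0.1, 0.1]
force: [0.0, -0.2, 0.3]
gripper_width: 91.4
time_s: 13.8
ee_pos: [494.2, -179.8, 10.3]
ee_rot: [180.0, -0.0, 0.0]
force: [-0.2, 0.0, 0.3]
gripper_width: 64.0
time_s: 14.18
ee_pos: [493.8, -179.4, 9.9]
ee_rot: [-180.0, 0.0, 0.0]
force: [-0.3, 0.6, 0.9]
gripper_width: 39.1
```

```bash
python3 -m creep '[[0.8,0,0,-20,0,0,0],[0.8,0,0,-45,0,0,0],[0.8,0,0,-45,0,0,0],[0.8,8,-47.5,0,0,0,0],[0.8,8,-47.5,0,0,0,0]]'; python3 -m creep '[[0.8,8,-47.5,0,0,0,0],[0.8,8,-47.5,0,0,0,0],[0.8,7,-47.5,0,0,0,0],[0.8,0,0,0,0,0,0],[0.8,0,0,0,0,0,0]]'
python3 - <<'E'
from h import *
f=snap('wrist','w6');g=snap('scene','s6'); print(state()['ee_pos'],state()['force'],state()['gripper_width'])
im=np.hstack([f['frame'],g['frame']])[:,:,::-1]; cv2.imwrite('pics/z6.png',cv2.resize(im,(800,300)))
E
```

```text
time_s: 14.8
ee_pos: [509.7, -84.0, 119.9]
ee_rot: [180.0, -0.0, -0.1]
force: [1.1, 0.9, -4.7]
gripper_width: 39.0
time_s: 15.42
ee_pos: [532.1, 57.6, 119.2]
ee_rot: [179.9, 0.1, 0.1]
force: [-1.5, -0.6, -3.6]
gripper_width: 38.8
[532.32617572  56.81941183 119.51435206] [-0.04691281  0.32807053 -3.55585106] 39.325243486312935
```

View pics/z6.png

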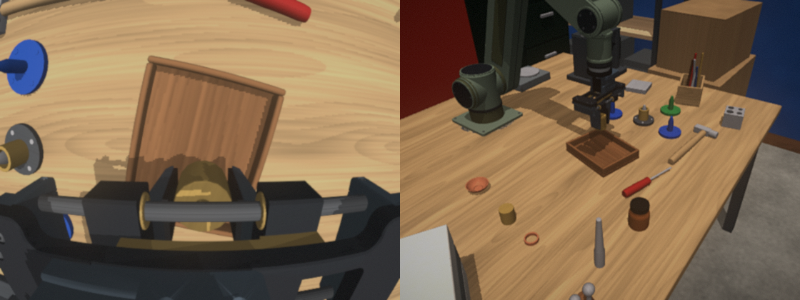

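The sleeve is held over the middle of the tray in both views, so I'm lowering it.

```bash
python3 -m creep '[[0.8,0,0,35,0,0,0],[0.8,0,0,35,0,0,0],[0.8,0,0,20,0,0,0],[0.8,0,0,8,0,0,0],[0.8,0,0,0,0,0,0]]'; python3 -m creep '[[0.8,0,0,2,0,0,0],[0.8,0,0,1,0,0,0],[0.8,0,0,0,0,0,0]]'; python3 -m creep '[[0.8,0,0,0.8,0,0,0],[0.8,0,0,0,0,0,0]]'
```

```text
time_s: 16.15
ee_pos: [532.9, 57.2, 21.9]
ee_rot: [180.0, 0.0, -0.0]
force: [-0.5, 0.9, -3.7]
gripper_width: 38.6
time_s: 16.52
ee_pos: [533.1, 57.9, 19.3]
ee_rot: [180.0, -0.0, 0.0]
force: [0.4, -0.2, -3.6]
gripper_width: 38.9
time_s: 16.77
ee_pos: [532.8, 57.9, 18.2]
ee_rot: [180.0, -0.0, 0.0]
force: [-0.0, 1.3, -4.1]
gripper_width: 38.6
```

```bash
python3 -m creep '[[0.8,0,0,0.8,0,0,0],[0.8,0,0,0,0,0,0]]'; python3 -m creep '[[0.45,0,0,0,0,0,0],[0.35,0,0,0,0,0,0],[0.35,0,0,0,0,0,0],[0.35,0,0,0,0,0,0],[0.35,0,0,0,0,0,0]]'; python3 -m creep '[[0.35,0,0,-20,0,0,0],[0.35,0,0,-50,0,0,0],[0.35,0,0,-60,0,0,0],[0.35,0,50,-20,0,0,0],[0.35,0,50,0,0,0,0]]';python3 -m creep '[[0.35,0,60,0,0,0,0],[0.35,0,60,0,0,0,0],[0.35,0,50,0,0,0,0],[0.35,0,0,0,0,0,0],[0.35,0,0,0,0,0,0]]'
python3 - <<'E'
from h import *
f=snap('top','t7');g=snap('scene','s7'); print(state()['ee_pos'],state()['force'],state()['gripper_width'])
im=np.zeros((500,800,3),np.uint8)
im[:,:400]=cv2.resize(f['frame'][160:270,150:320,::-1],(400,260+240),interpolation=2); im[:,400:]=cv2.resize(g['frame'][120:250,220:370,::-1],(400,500),interpolation=2)
cv2.imwrite('pics/z7.png',im)
E
```

```text
time_s: 17.02
ee_pos: [533.0, 57.9, 17.9]
ee_rot: [-180.0, -0.0, 0.0]
force: [-1.8, 0.2, 2.6]
gripper_width: 38.8
time_s: 17.65
ee_pos: [532.9, 57.8, 17.3]
ee_rot: [180.0, -0.0, 0.0]
force: [-0.2, -0.0, -0.2]
gripper_width: 59.4
time_s: 18.27
ee_pos: [534.3, -42.9, 169.9]
ee_rot: [180.0, -0.3, 0.2]
force: [0.3, -0.5, -0.5]
gripper_width: 59.6
time_s: 18.9
ee_pos: [532.7, -211.6, 167.1]
ee_rot: [-180.0, 0.0, 0.0]
force: [-0.0, 0.3, -0.3]
gripper_width: 59.6
[ 532.9614095  -210.80691453  167.26294937] [-0.10805527  0.51423963  0.54721273] 59.37873934804435
```

View pics/z7.png

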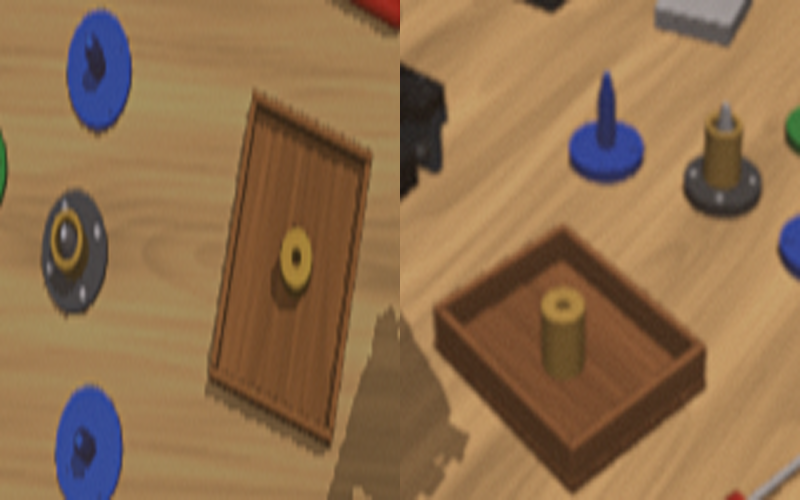

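The wide sleeve is seated on the steel gauge, the narrow one stands in the middle of the tray, and the gripper is clear of both, so I'm handing in.

```bash
python3 -c "
from workcell import job_done,state
print(job_done(), state()['time_s'])"
```

```text
the job is handed in; nothing more can be done
the job is handed in; nothing more can be done
```

The job is done and handed in at about 19 s. The wide sleeve went over the steel gauge pin first, down to the base, and was released there. The narrow sleeve then went upright into the middle of the tray.

- **Final check:** the last top and scene pictures show both sleeves in place, with the gripper clear of everything. The solid cylinder and the blue and green gauges were not handled.
- **Seating:** contact with the base came at TCP z of about 22 mm, the height expected for flat seating. No side force showed on the way down, and wrist forces stayed under 5 N in every reading.
- **Disagreement:** before moving, the top and scene cameras differed by about 10 mm on positions. I used the close-up wrist camera measurements instead, and both grasps and the fit on the pin worked the first time.

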